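Scrape a baking tray clean into the scrap pan

ROBOT

A 6-joint arm with a two-finger parallel gripper is mounted at the origin on the work surface. World frame = base frame: x ahead of the robot, y to its left, z up, the work surface at z = 0. Lengths are in m, angles in rad, forces in N, time in s.
With the tool pointing down it reaches from about 0.35 to 0.975 m from the base axis. Payload 4.9 kg.
Tool frame: the origin (TCP) lies midway between the tips of the shut fingers; the grasp point (between the pads) lies 19 mm behind it; z points along the fingers, y is the line along which they close (so a half turn about z gives the same grasp; the last joint's range is limited). The gripper opens to 85 mm and grips with 20 to 120 N. Pads are 22 mm wide; open, the fingers measure 114 mm over their backs; the gripper's body (76 mm by 85 mm) begins 54 mm behind the grasp point. The pads swing forward as they close: fully open they stand 13 mm farther back than shut.
Start: joints at [1.063, 0.053, 1.613, -0, 1.476, -0.119], TCP at [0.237, 0.578, 0.203] pointing down, gripper open.
Joint ranges: [-3.01, 3.01], [-1.01, 2.22], [0.06, 2.58], [-1.02, 4.17], [0.09, 2.62], [-3.14, 3.14]. Speed limits (rad/s): [2.57, 2.57, 3.14, 3.14, 3.14, 3.14].

INTERFACE

Orientations are given as a rotation vector (axis times angle).
In Python, from station import ctrl, optics, job gives the robot as it stands.
- The arm moves only by the shell command python3 -m jog 'ROWS' [OPENING] [FORCE]. ROWS is JSON, a list of rows, each a list of 2 entries, a list of its own where there are three numbers: the shift along the tool's x, y, z in m, then the turn, a rotation vector about the tool's x, y, z in rad. A call has 1 to 5 rows; each row is the pose to reach, as a shift and turn from the pose commanded when the call began, along the tool's axes at that moment; what a row does not reach only later rows make up. A row lasts 1/10 s, in which the tool goes at most 50 mm and 8.59 degrees, less where a joint would pass 70% of its speed; a pose out of reach is approached as far as the arm can. A call with a gripper value outside its range is refused whole. OPENING is the opening, from 0 (shut) to 1 (fully open), set as the call begins (- or left out, the last holds). The fingers move at their own pace and stop on an object; FORCE is the grip in N (left out, the last holds). Time passes only in rows, so rows that repeat a pose let the fingers close. It gives the time, the measured TCP pose, the force, the opening and the grip force at its end, in the units of the state.
- ctrl.get_obs(): the state, without advancing time (a new reading comes with each control period).
- optics.get_image(name): name is "side" or "top" or "wrist"; returns a dict with "image" (400x640x3 uint8, blue, green, red), "fx", "fy", "cx", "cy" (pixels), "rvec" (rotation vector, rad) and "tvec" (3), from world to camera coordinates, as OpenCV has them; the wrist camera has in their place "mount" (4x4, takes a point from camera to tool coordinates, whose origin is the TCP and whose axes are the flange's). Camera axes: x right, y down, z forward; pixel columns grow to the right and rows downward; lengths in m; the calibration is good to about 2 mm. A picture is of the moment at which its call begins: read the wrist's pose just before it. There is no depth.
- job.finish_job(): hands the job in; it is judged then, once.
The state is a dict: "t": time; "q": joint angles; "dq": joint speeds; "effort": joint torques, N m; "tool_pos": TCP position; "tool_rot": TCP orientation; "contact_force": force on the tool from outside, world axes, zero at the start; "wrist_torque": the same for the moment, N m; "opening": finger opening in m; "grip_force": force on a finger pad.
Only numpy, scipy, OpenCV 4.12 (cv2) and the standard library are available. Lean on these libraries where they do the work, as an engineer would, in place of code of your own. Each camera call takes 0.05 s, during which the arm holds its last target. There are 200 camera calls.

TASK

Set the baking tray down in the sloping stand, grip end up and open end hanging over the scrap pan, with its three baked-on bread leftovers still on it. Then take the bench scraper and push all three leftovers down the tray and over the open end into the pan with its blade, never with the fingers. Stand the scraper back in its block with its handle down on the wood, and leave the tray lying in the stand, the pan upright and everything else on the counter where it is.

Things in the scene. Friction and masses are not known exactly. Their poses are not given: they have to be found in the camera images.
- tray: Small three-sided aluminium baking tray, 230 long (x) x 164 wide (y), 0.3 kg, level on the counter at the start. Origin: centre of its underside; z normal to the floor. Floor 3 mm thick; side walls and closed end wall (+x) 4 thick, tops 23 mm above the underside; 156 wide inside. The -x end is open. A black grip bar stands on the end wall.
- tray_grip (a point): Centre of the tray's grip bar (16 thick along x, 100 long along y, 32 high, 23 to 55 mm above the underside), 113 mm from the tray's middle at +x. Same axes as the tray. Held here the tray is nose-heavy (about 0.4 N m): grip hard.
- tray_low (a point): Middle of the tray's open (-x) edge, on its underside.
- tray_high (a point): Middle of the tray's closed (+x) edge, on its underside.
- stand: Fixed sloping stand of dark sheet steel, 200 wide; origin on the counter under its seat, z up. Its bed slopes 0.38 rad (22 degrees), low towards -x. Along both sides runs a 12 mm upstand with a flared top, 170 mm apart (3 mm play each side of the tray). At the low corners tabs 12 mm high and 152 mm apart stop the tray's side walls and leave its open end free.
- stand_seat (a point): Where the middle of the tray's underside lies when it is seated, 131 mm above the counter; x points up the slope, z is the bed's upward normal, so the seated tray has this very pose (within 3 mm sideways and 2 mm down the slope, where the tabs stop it).
- stand_low (a point): Where the middle of the tray's open edge lies when seated (115 mm down the slope from stand_seat, 88 mm above the counter). Same axes as stand_seat.
- stand_high (a point): Where the middle of the tray's closed edge lies when seated (115 mm up the slope from stand_seat). Same axes as stand_seat.
- pan: Scrap pan: loose stainless catering pan, 182 wide (its y) x 114 (its x) over the rim, 65 high, 0.3 kg; it stands on the counter in front of the stand, its far rim some 25 mm under where the tray's open edge will be. Origin: centre of its underside, z up.
- pan_in (a point): Centre of the pan's inner floor (inside 96 along x, 164 along y, 62 deep). Same axes as the pan.
- scraper: Bench scraper, 0.22 kg: steel blade 136 wide (its y), 70 high, 3 thick (its x), with a wooden handle along its top: 26 thick (x), 136 long (y), from 68 to 100 mm above the edge. Origin: middle of the blade's lower edge, z from the edge to the handle. It starts upright in its block.
- scraper_grip (a point): Point to grip on the scraper's handle, on its middle line 86 mm above the blade's edge. Same axes as the scraper.
- block: Fixed wooden block, 60 (its x) x 176 (its y) x 72 high, origin at the centre of its underside, z up. A slot 12 wide (x) and 150 long (y) goes right down through it; the scraper hangs in it blade down, the underside of its handle on the block's top and its blade's edge 4 mm above the counter.
- crust_strip: Baked-on leftover: strip of crust 80 x 26 x 14 mm, about 25 g. Origin: centre of its underside, x along its length. Like the others it clings to the tray floor (friction about 1.6): it stays put on the slope and must be pushed, with about 0.3 N.
- crust_oblong: Baked-on leftover: oblong piece 60 x 34 x 14 mm, about 25 g. Origin: centre of its underside, x along its length.
- crust_square: Baked-on leftover: nearly square piece 46 x 42 x 12 mm, about 25 g. Origin: centre of its underside. At the start all leftovers lie at least 50 mm from the closed end wall.
- loaf_round: Bystander: round loaf, 170 across, 92 high. Origin: centre of its underside.
- loaf_long: Bystander: long loaf, 230 x 105 x 85. Origin: centre of its underside.
- jam_jar: Bystander: amber jar, 72 across, 100 high. Origin: centre of its underside.
- roll: Bystander: small roll, 76 across, 42 high, in front of the block. Origin: centre of its underside.
- tongs: Bystander: steel tongs lying flat, about 265 long, 80 wide, 12 high. Origin near their middle, on the counter.
There are look-alikes about, which are no part of the job. Leave any orange or turquoise look-alike of the block alone. Leave any red look-alike of the pan alone.

How it is judged:
On the way, in this order (a step that is already met when the one before it is completed fails the run):
1. the tray lies in the stand, let go, with all three leftovers still on it (distance between tray_low and stand_low below 0.012 m and distance between tray_high and stand_high below 0.012 m and angle between the z axis of tray and the z axis of stand_seat, either way round below 0.06 rad and x of crust_strip in the frame of tray between -0.112 and 0.112 m and y of crust_strip in the frame of tray between -0.078 and 0.078 m and z of crust_strip in the frame of tray between -0.002 and 0.012 m and x of crust_oblong in the frame of tray between -0.112 and 0.112 m and y of crust_oblong in the frame of tray between -0.078 and 0.078 m and z of crust_oblong in the frame of tray between -0.002 and 0.012 m and x of crust_square in the frame of tray between -0.112 and 0.112 m and y of crust_square in the frame of tray between -0.078 and 0.078 m and z of crust_square in the frame of tray between -0.002 and 0.012 m and contact force between the fingers and tray below 0.2 N), for 0.3 s.
2. the scraper's edge is down on the floor of the tilted tray (distance between tray_low and stand_low below 0.012 m and distance between tray_high and stand_high below 0.012 m and angle between the z axis of tray and the z axis of stand_seat, either way round below 0.06 rad and x of scraper in the frame of tray between -0.112 and 0.112 m and y of scraper in the frame of tray between -0.078 and 0.078 m and z of scraper in the frame of tray between -0.003 and 0.018 m), for 0.1 s.
3. all three leftovers are in the pan while the tray still lies in the stand (distance between tray_low and stand_low below 0.012 m and distance between tray_high and stand_high below 0.012 m and angle between the z axis of tray and the z axis of stand_seat, either way round below 0.06 rad and x of crust_strip in the frame of pan_in between -0.05 and 0.05 m and y of crust_strip in the frame of pan_in between -0.084 and 0.084 m and z of crust_strip in the frame of pan_in between -0.005 and 0.058 m and x of crust_oblong in the frame of pan_in between -0.05 and 0.05 m and y of crust_oblong in the frame of pan_in between -0.084 and 0.084 m and z of crust_oblong in the frame of pan_in between -0.005 and 0.058 m and x of crust_square in the frame of pan_in between -0.05 and 0.05 m and y of crust_square in the frame of pan_in between -0.084 and 0.084 m and z of crust_square in the frame of pan_in between -0.005 and 0.058 m), for 0.2 s.
At the end, for the whole second after the job is handed in: Tray in the stand: both ends within 12 mm of stand_low and stand_high, floor within 0.06 rad of the bed. Origins of all leftovers inside the pan, below its rim. Pan upright (0.06 rad). Scraper in its block, upright (0.1 rad), handle within 6 mm of resting on the wood. All let go and at rest (all of step 3 and x of scraper in the frame of block between -0.008 and 0.008 m and y of scraper in the frame of block between -0.012 and 0.012 m and z of scraper in the frame of block between -0.003 and 0.01 m and angle between scraper's own z axis and vertical below 0.1 rad and linear speed of each of tray, scraper, pan, crust_strip, crust_oblong, crust_square below 0.02 m/s and angle between pan's own z axis and vertical below 0.06 rad); the robot touches nothing.
It fails at once if the gripper's fingers touch a leftover (contact force between the fingers and crust_strip above 0.3 N or contact force between the fingers and crust_oblong above 0.3 N or contact force between the fingers and crust_square above 0.3 N).
It fails at once if the pan is tipped (angle between pan's own z axis and vertical above 0.35 rad).
It fails at once if another thing on the counter is shifted by more than 40 mm (distance of any of loaf_round, loaf_long, jam_jar, roll, tongs from where it was at the start of the episode above 0.04 m).
It also fails if it takes over 72 s, if anything falls off the work surface, if the arm or the gripper's body presses on something with over 40 N, if the wrist force passes 120 N, or if a joint passes its speed limit or range.

## Working session

There is one attempt and no reset: what is moved stays moved. The work goes in short steps, Python scripts to look and compute and a shell command to move; the robot and the scene stay as the last step left them, time stands still between calls to the robot, and variables do not carry over. Pictures are saved under pics/ and viewed, at most 10 in all, crops included, and the job is handed in when it is done.

```bash
ls; mkdir -p pics; python3 - <<'E'
from station import ctrl, optics, job
import cv2
print(ctrl.get_obs())
for n in ["top","side"]:
    d=optics.get_image(n); cv2.imwrite(f"pics/{n}0.png",d["image"]); print({k:v for k,v in d.items() if k!="image"})
E
```

```text
pics
{'t': 0.0, 'q': array([ 1.06303650e+00,  5.33470831e-02,  1.61426898e+00,  1.77096938e-05,
        1.47598110e+00, -1.18983701e-01]), 'dq': array([-0.0004474 , -0.00228396, -0.00066436, -0.00139182, -0.00156189,
       -0.00107814]), 'effort': array([-1.26541134e-03, -3.93674612e+01, -3.70178461e+01, -1.97927429e-04,
        7.06337829e-03,  1.52291909e-05]), 'tool_pos': array([0.23657105, 0.577782  , 0.20208407]), 'tool_rot': array([-6.06729129e-01, -3.08179943e+00,  2.98619366e-03]), 'contact_force': array([-0.01447816, -0.05096017, -0.74689373]), 'wrist_torque': array([ 0.00839107,  0.02373095, -0.01162706]), 'grip_force': 0.0, 'opening': 0.085517391201857}
{'fx': 396.2012309276768, 'fy': 396.2012309276768, 'cx': 325.60344747056877, 'cy': 203.37418396450846, 'rvec': array([ 2.16507602, -2.14786038,  0.18441539]), 'tvec': array([-0.01828658,  0.50302408,  1.29244362])}
{'fx': 446.99917516955975, 'fy': 446.99917516955975, 'cx': 314.91527223349215, 'cy': 197.8732343378209, 'rvec': array([ 2.24433331, -0.38331048,  0.18396476]), 'tvec': array([-0.45915666,  0.19618094,  1.31912603])}
```

View pics/top0.png

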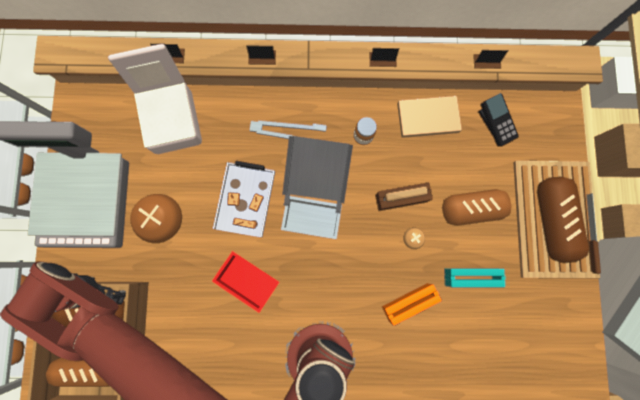

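View pics/side0.png

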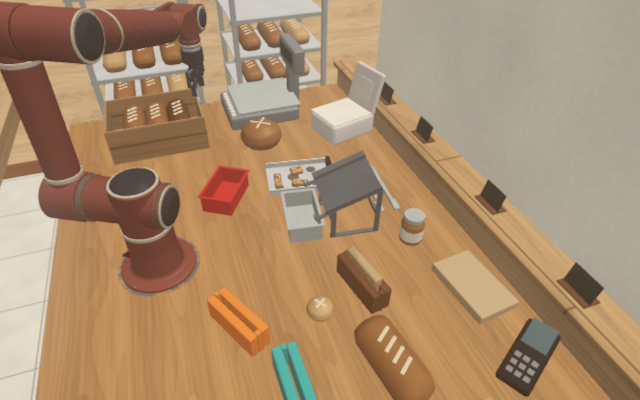

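The top view shows the tray at about (245,199) with its grip at (250,166), the stand at (318,170), the pan at (311,220), and the block with the scraper at (404,195). Image up is world +x. The side view shows the stand at (348,190), the pan at (303,215) and the scraper at (363,275).

```bash
cat > h.py <<'E'
import numpy as np, cv2
from scipy.spatial.transform import Rotation as R
from station import ctrl, optics, job
def ray(d,uv):
    Rw=R.from_rotvec(d["rvec"]).as_matrix(); c=-Rw.T@d["tvec"]
    v=Rw.T@np.array([(uv[0]-d["cx"])/d["fx"],(uv[1]-d["cy"])/d["fy"],1]); return c,v
def onz(d,uv,z):
    c,v=ray(d,uv); return c+v*(z-c[2])/v[2]
def proj(d,p): 
    K=np.array([[d["fx"],0,d["cx"]],[0,d["fy"],d["cy"]],[0,0,1]])
    return cv2.projectPoints(np.atleast_2d(p).astype(float),d["rvec"],d["tvec"],K,None)[0][:,0]
def tri(d1,u1,d2,u2):
    A=[];b=[]
    for d,u in((d1,u1),(d2,u2)):
        c,v=ray(d,u); v/=np.linalg.norm(v); P=np.eye(3)-np.outer(v,v); A.append(P); b.append(P@c)
    return np.linalg.solve(sum(A),sum(b))
E
python3 - <<'E'
from h import *
d=optics.get_image("top"); s=optics.get_image("side")
im=cv2.resize(d["image"][120:250,200:440],None,fx=3.3,fy=3.3,interpolation=cv2.INTER_CUBIC); cv2.imwrite("pics/topc.png",im)
im=cv2.resize(s["image"][140:315,240:440],None,fx=3.4,fy=3.4,interpolation=cv2.INTER_CUBIC); cv2.imwrite("pics/sidec.png",im)
E
```

```text
(no output)
```

View pics/topc.png

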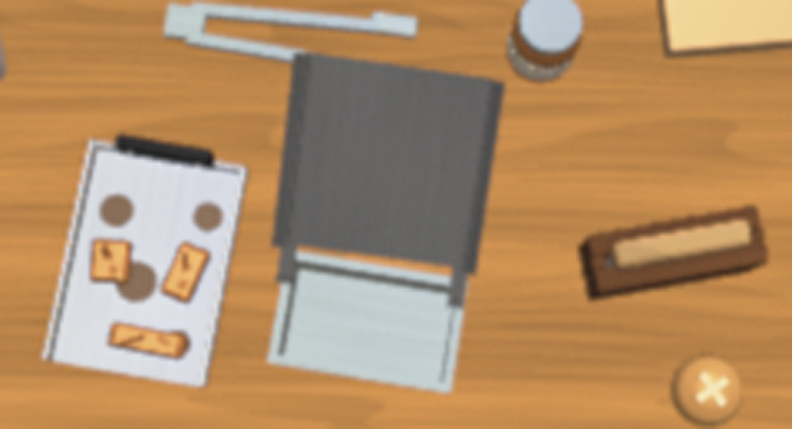

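View pics/sidec.png

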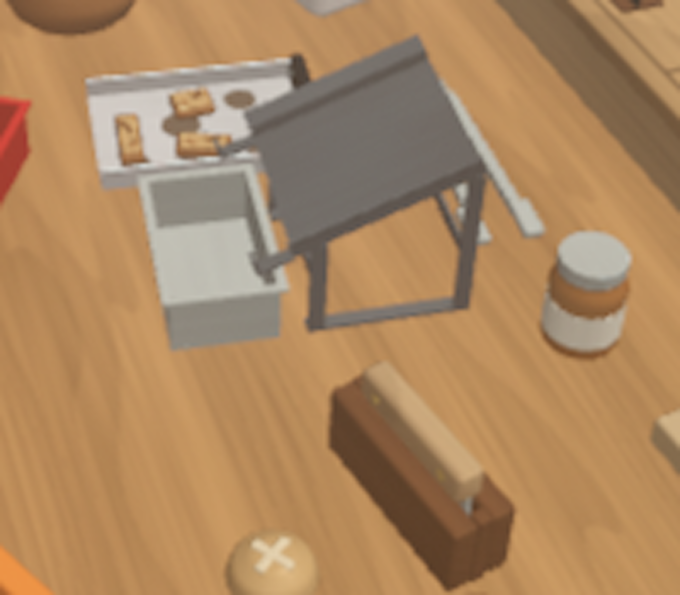

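The crops show the tray's wall-top corners at (90,140), (246,168), (207,386) and (43,358), with its grip at (163,150). The stand bed's top edge runs (295,53) to (501,82), with low tabs at (287,280) and (456,305). The pan rim is around (360,320), the scraper handle runs (612,255) to (750,232), and the three crusts lie mid-tray. The dark round spots are only stains.

```bash
python3 - <<'E'
from h import *
np.set_printoptions(precision=4,suppress=True)
d=optics.get_image("top"); s=optics.get_image("side"); w=optics.get_image("wrist")
print("mount",w["mount"],w["fx"],w["cx"],w["cy"])
T=lambda u,v:(u/3.3+200-.35,v/3.3+120-.35); S=lambda u,v:(u/3.4+240-.35,v/3.4+140-.35)
print("topcam",-R.from_rotvec(d["rvec"]).as_matrix().T@d["tvec"])
tr=[onz(d,T(*p),.023)[:2] for p in [(90,140),(246,168),(207,386),(43,358)]]
print("tray",tr, np.linalg.norm(tr[0]-tr[1]),np.linalg.norm(tr[1]-tr[2]),np.mean(tr,0))
print("grip ends top",[onz(d,T(*p),.055)[:2] for p in[(118,140),(213,156)]])
for n,a,b in[("standHL",(295,53),(418,38)),("standHR",(501,82),(485,170)),("tabL",(287,280),(222,150)),("tabR",(456,305),(262,275))]:
    print(n,tri(d,T(*a),s,S(*b)))
print("handle z.104",[onz(d,T(*p),.104)[:2] for p in[(610,245),(747,220),(751,242),(616,266)]])
print("block z.072",[onz(d,T(*p),.072)[:2] for p in[(580,240),(755,207),(767,260),(592,298)]])
print("pan rim",[onz(d,T(*p),.065)[:2] for p in[(268,362),(450,390)]])
E
```

```text
mount [[ 0.0008 -0.9564 -0.2921  0.0758]
 [ 1.      0.0011 -0.0009  0.0007]
 [ 0.0011 -0.2921  0.9564 -0.1699]
 [ 0.      0.      0.      1.    ]] 321.3593602173245 321.23168991611976 200.48960989547896
topcam [0.3091 0.0172 1.352 ]
tray [array([0.6448, 0.3241]), array([0.617 , 0.1621]), array([0.391 , 0.1957]), array([0.418 , 0.3618])] 0.16442815637190142 0.22849364234407288 [0.5177 0.2609]
grip ends top [array([0.6371, 0.2886]), array([0.6216, 0.1922])]
standHL [0.6878 0.1023 0.1847]
standHR [ 0.6658 -0.0892  0.1748]
tabL [0.4909 0.1119 0.0919]
tabR [ 0.4711 -0.0536  0.0785]
handle z.104 [array([ 0.5259, -0.2015]), array([ 0.5521, -0.3363]), array([ 0.5303, -0.3396]), array([ 0.5053, -0.207 ])]
block z.072 [array([ 0.5362, -0.1771]), array([ 0.5717, -0.3539]), array([ 0.5179, -0.3642]), array([ 0.478 , -0.1884])]
pan rim [array([0.4124, 0.131 ]), array([ 0.3863, -0.0481])]
```

```bash
cat >> h.py <<'E'
def down(yaw,tilt=0.):   # tool y along the part's +x (yaw about z, then nose-down tilt), tool z along its -z
    B=R.from_euler('z',yaw)*R.from_euler('y',-tilt)
    return B*R.from_matrix(np.array([[0,1,0],[1,0,0],[0,0,-1.]]).T)
def go(pos,rot):
    o=ctrl.get_obs(); R0=R.from_rotvec(o["tool_rot"])
    sh=R0.inv().apply(np.array(pos)-o["tool_pos"]); tn=(R0.inv()*rot).as_rotvec()
    print("GO",[list(map(float,sh.round(4))),list(map(float,tn.round(4)))],"t",o["t"])
def st():
    o=ctrl.get_obs(); print("t%.2f"%o["t"],o["tool_pos"].round(4),R.from_rotvec(o["tool_rot"]).as_matrix().round(3).tolist(),o["contact_force"].round(1),o["opening"].round(4),o["grip_force"])
E
python3 - <<'E'
from h import *
print(down(-.16).as_matrix().round(3)); go([.58,.14,.30],down(-.16)); go([.58,.14,.30],down(-.115,.38))
E
```

```text
[[ 0.159  0.987  0.   ]
 [ 0.987 -0.159  0.   ]
 [ 0.     0.    -1.   ]]
GO [[-0.4837, -0.2754, -0.0969], [-0.0005, 0.0003, 1.3419]] t 0.35
GO [[-0.4837, -0.2754, -0.0969], [-0.3254, -0.246, 1.2804]] t 0.35
```

```bash
python3 -m jog '[[[-0.484,-0.275,-0.097],[0,0,1.342]],[[-0.484,-0.275,-0.097],[0,0,1.342]],[[-0.484,-0.275,-0.097],[0,0,1.342]],[[-0.484,-0.275,-0.097],[0,0,1.342]],[[-0.484,-0.275,-0.097],[0,0,1.342]]]' 0.5; python3 -c "
from h import *
go([.58,.14,.30],down(-.16))"
```

```text
t: 0.85
tool_pos: [0.3898, 0.383, 0.2467]
tool_rot: [1.701, 2.641, 0.001]
contact_force: [0.7, 0.3, -0.5]
opening: 0.0431
grip_force: 0.0
GO [[-0.2999, 0.0728, -0.0532], [0.0006, -0.0003, 0.5862]] t 0.85
```

```bash
python3 -m jog '[[[-0.3,0.073,-0.053],[0,0,0.586]],[[-0.3,0.073,-0.053],[0,0,0.586]],[[-0.3,0.073,-0.053],[0,0,0.586]],[[-0.3,0.073,-0.053],[0,0,0.586]],[[-0.3,0.073,-0.053],[0,0,0.586]]]' >/dev/null; python3 -c "
from h import *
go([.58,.14,.30],down(-.16))"
```

```text
GO [[-0.0434, 0.0443, -0.0109], [0.0006, -0.0004, 0.0036]] t 1.35
```

```bash
python3 -m jog '[[[-0.043,0.044,-0.011],[0,0,0.004]],[[-0.043,0.044,-0.011],[0,0,0.004]],[[-0.043,0.044,-0.011],[0,0,0.004]],[[-0.043,0.044,-0.011],[0,0,0.004]]]' ; python3 - <<'E'
from h import *
st(); o=ctrl.get_obs(); w=optics.get_image("wrist"); im=w["image"]; cv2.imwrite("pics/w1raw.png",im)
np.savez("w1.npz",im=im,M=w["mount"],K=[w["fx"],w["fy"],w["cx"],w["cy"]],p=o["tool_pos"],r=o["tool_rot"])
cv2.imwrite("pics/w1.png",cv2.resize(im,(800,500),interpolation=cv2.INTER_CUBIC))
E
```

```text
t: 1.75
tool_pos: [0.5784, 0.143, 0.2991]
tool_rot: [-2.389, -2.039, 0.001]
contact_force: [-0.9, 0.1, -0.4]
opening: 0.0425
grip_force: 0.0Traceback (most recent call last):
  File "<stdin>", line 2, in <module>
  File "h.py", line 25, in st
    o=ctrl.get_obs(); print("t%.2f"%o["t"],o["tool_pos"].round(4),R.from_rotvec(o["tool_rot"]).as_matrix().round(3).tolist(),o["contact_force"].round(1),o["opening"].round(4),o["grip_force"])
                                                                                                                                                         ^^^^^^^^^^^^^^^^^^
AttributeError: 'float' object has no attribute 'round'
```

```bash
sed -i 's/o\["opening"\].round(4)/round(o["opening"],4)/' h.py; cat >> h.py <<'E'
def wrist(name):
    o=ctrl.get_obs(); w=optics.get_image("wrist"); M=w["mount"]
    Rw=R.from_rotvec(o["tool_rot"]).as_matrix(); Rc=Rw@M[:3,:3]; c=Rw@M[:3,3]+o["tool_pos"]
    w["rvec"]=R.from_matrix(Rc.T).as_rotvec(); w["tvec"]=-Rc.T@c
    cv2.imwrite(f"pics/{name}raw.png",w["image"]); import pickle; pickle.dump(w,open(name+".pkl","wb"))
    return w
E
python3 - <<'E'
from h import *
st(); w=wrist("w1")
cv2.imwrite("pics/w1.png",cv2.resize(w["image"],(800,500),interpolation=cv2.INTER_CUBIC))
E
```

```text
t1.75 [0.5784 0.143  0.2991] [[0.157, 0.988, -0.001], [0.988, -0.157, 0.001], [0.0, -0.001, -1.0]] [-0.9  0.1 -0.4] 0.0425 0.0
```

View pics/w1.png

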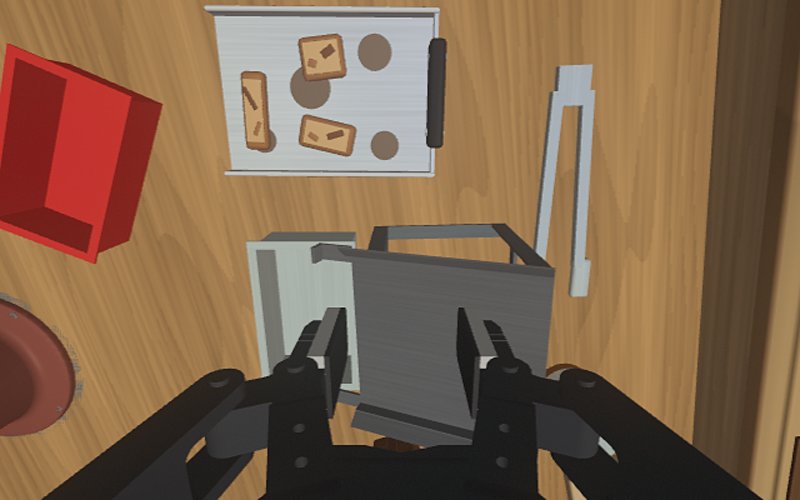

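The wrist view shows the tray's wall tops at (207,8), (438,9), (434,176) and (226,174), and the grip bar from (437,40) to (436,147). The stand's left upstand runs from the tab at (314,248) to (553,268), and its low bed edge starts near (352,255).

```bash
python3 - <<'E'
from h import *
import pickle
np.set_printoptions(precision=4,suppress=True)
w=pickle.load(open("w1.pkl","rb")); P=lambda u,v:(u/1.25-.1,v/1.25-.1)
tr=np.array([onz(w,P(*p),.023)[:2] for p in [(439,8),(434,177),(226,174),(206,8)]])
print(tr,np.linalg.norm(tr-np.roll(tr,-1,0),axis=1),tr.mean(0))
print("grip",[onz(w,P(*p),.055)[:2] for p in[(429,38),(446,39),(445,148),(428,147)]])
d=optics.get_image("top"); T=lambda u,v:(u/3.3+200-.35,v/3.3+120-.35)
for n,a,b in[("HL",(295,53),(553,268)),("tabL",(287,280),(315,250)),("panFL",(295,262),(356,237))]: print(n,tri(w,P(*b),d,T(*a)))
go([.628,.242,.12],down(-.16))
E
```

```text
[[0.642  0.3227]
 [0.6154 0.161 ]
 [0.3902 0.1998]
 [0.4164 0.3586]] [0.1639 0.2286 0.1609 0.2285] [0.516  0.2605]
grip [array([0.626 , 0.2923]), array([0.6414, 0.289 ]), array([0.6282, 0.1918]), array([0.6116, 0.1954])]
HL [0.6861 0.1017 0.1876]
tabL [0.4883 0.1147 0.0907]
panFL [0.5183 0.1088 0.0282]
GO [[0.1048, 0.0343, 0.1791], [-0.0009, -0.0002, 0.0041]] t 1.85
```

```bash
python3 -m jog '[[[0.105,0.034,0.13],[0,0,0.006]],[[0.105,0.034,0.18],[0,0,0.006]],[[0.105,0.034,0.18],[0,0,0.006]],[[0.105,0.034,0.18],[0,0,0.006]],[[0.105,0.034,0.18],[0,0,0.006]]]' >/dev/null; python3 -c "
from h import *
st();go([.6275,.2422,.022],down(-.162))"
```

```text
t2.35 [0.6242 0.2429 0.1119] [[0.159, 0.987, -0.011], [0.987, -0.159, -0.002], [-0.004, -0.011, -1.0]] [-0.8 -0.7 -0.3] 0.0428 0.0
GO [[0.0002, 0.0043, 0.0899], [-0.0106, 0.0041, 0.0021]] t 2.35
```

```bash
python3 -m jog '[[[0,0,0],[0,0,0]],[[0,0,0.04],[0,0,0]],[[0,0,0.07],[0,0,0]],[[0,0,0.07],[0,0,0]],[[0,0,0.07],[0,0,0]]]' >/dev/null; python3 -c "
from h import *
st();go([.6275,.2422,.022],down(-.162))"
```

```text
t2.85 [0.6301 0.2407 0.0523] [[0.163, 0.987, 0.003], [0.987, -0.163, 0.001], [0.001, 0.003, -1.0]] [ 0.8 -0.1 -0.3] 0.0424 0.0
GO [[0.001, -0.0029, 0.0303], [0.0027, -0.0011, -0.0021]] t 2.85
```

Now lower the rest of the way and grip hard.

```bash
python3 -m jog '[[[0.001,-0.003,0.015],[0,0,0]],[[0.001,-0.003,0.03],[0,0,0]],[[0.001,-0.003,0.03],[0,0,0]],[[0.001,-0.003,0.03],[0,0,0]]]' >/dev/null; python3 -c "
from h import *
st()"; python3 -m jog '[[[0,0,0],[0,0,0]],[[0,0,0],[0,0,0]],[[0,0,0],[0,0,0]],[[0,0,0],[0,0,0]],[[0,0,0],[0,0,0]]]' 0 120;  python3 -c "
from h import *
st()"
```

```text
t3.25 [0.6257 0.242  0.0188] [[0.163, 0.987, -0.001], [0.987, -0.163, -0.0], [-0.001, -0.001, -1.0]] [ 0.4 -0.4  0.9] 0.0425 0.0
t: 3.75
tool_pos: [0.6271, 0.2423, 0.0207]
tool_rot: [2.395, 2.031, 0.002]
contact_force: [-0.5, -0.3, 4.8]
opening: 0.0112
grip_force: 118.2
t3.75 [0.6271 0.2423 0.0207] [[0.163, 0.987, 0.002], [0.987, -0.163, 0.0], [0.001, 0.002, -1.0]] [-0.5 -0.3  4.8] 0.0112 118.16572805691976
```

```bash
python3 - <<'E'
from h import *
s=cv2.imread("pics/side0.png")[145:235,295:395]; t=cv2.imread("pics/top0.png")[130:220,275:360]; w=cv2.imread("pics/w1raw.png")[178:225,240:450]
C=np.zeros((540,760,3),np.uint8); r=lambda a,k:cv2.resize(a,None,fx=k,fy=k,interpolation=cv2.INTER_CUBIC)
C[:360,:400]=r(s,4); C[:360,410:750]=r(t,4); a=r(w,3.6); C[370:370+a.shape[0],:a.shape[1]]=a
cv2.imwrite("pics/comp.png",C)
E
```

```text
(no output)
```

View pics/comp.png

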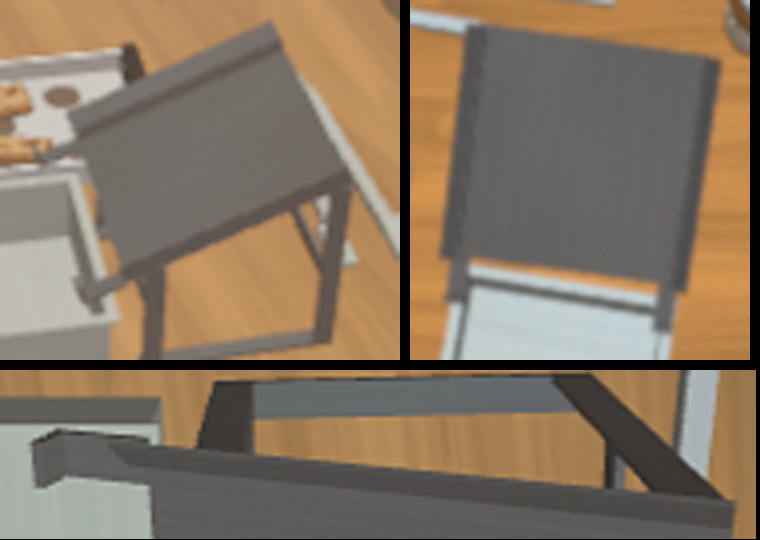

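The composite shows the bed ending short of the tabs. Narrow arms carry each tab lower down: left tab end at (455,300) and right at (662,330) in the top crop, left tab corner at (34,440) in the wrist crop, and the ends near (38,152) and (80,285) in the side crop.

```bash
python3 - <<'E'
from h import *
import pickle
np.set_printoptions(precision=4,suppress=True)
w=pickle.load(open("w1.pkl","rb")); d=optics.get_image("top"); s=optics.get_image("side")
S=lambda u,v:(u/4+295-.4,v/4+145-.4); T=lambda u,v:((u-410)/4+275-.4,v/4+130-.4); W=lambda u,v:(u/3.6+240-.35,(v-370)/3.6+178-.35)
L=onz(d,T(446,300),.098);Rr=onz(d,T(670,331),.098); print("tab outer low @.098",L,Rr,(L+Rr)/2)
print("tri tw",tri(d,T(446,300),w,W(34,440)),"ws",tri(s,S(38,152),w,W(34,440)),"w@.098",onz(w,W(34,440),.098))
print("w tab inner low corner (top) ",onz(w,W(40,487),.098))
HL=onz(d,T(466,25),.187);HR=onz(d,T(720,60),.187); print("high",HL,HR,(HL+HR)/2, onz(w,W(734,500),.187),tri(d,T(466,25),w,W(734,500)),tri(d,T(720,60),s,S(350,178)))
LL=onz(d,T(441,257),.115);LR=onz(d,T(690,290),.115); print("flare low ends",LL,LR)
E
```

```text
tab outer low @.098 [0.4889 0.1212 0.098 ] [ 0.4656 -0.0577  0.098 ] [0.4773 0.0318 0.098 ]
tri tw [0.4874 0.1224 0.1004] ws [0.4876 0.1203 0.0923] w@.098 [0.4857 0.1232 0.098 ]
w tab inner low corner (top)  [0.484  0.1066 0.098 ]
high [0.6876 0.1032 0.187 ] [ 0.6627 -0.0903  0.187 ] [0.6751 0.0065 0.187 ] [0.6856 0.102  0.187 ] [0.6858 0.103  0.1895] [ 0.6642 -0.0907  0.1785]
flare low ends [0.5207 0.1245 0.115 ] [ 0.4963 -0.0725  0.115 ]
```

```bash
python3 -m jog '[[[0,0,-0.005],[0,0,0]],[[0,0,-0.02],[0,0,0]],[[0,0,-0.045],[0,0,0]],[[0,0,-0.07],[0,0,0]],[[0,0,-0.095],[0,0,0]]]' ; python3 -m jog '[[[0,0,-0.03],[0,0,0]],[[0,0,-0.06],[0,0,0]],[[0,0,-0.09],[0,0,0]],[[0,0,-0.12],[0,0,0]],[[0,0,-0.14],[0,0,0]]]' ; python3 - <<'E'
from h import *
st(); w=wrist("w2"); s=optics.get_image("side")
C=np.zeros((600,640,3),np.uint8); C[:400]=w["image"]; C[400:600,:640]=s["image"][60:260]; cv2.imwrite("pics/w2.png",C)
E
```

```text
t: 4.35
tool_pos: [0.6258, 0.242, 0.1153]
tool_rot: [-2.396, -2.032, 0.001]
contact_force: [0.1, 0.5, -3.3]
opening: 0.0115
grip_force: 118.0
t: 4.85
tool_pos: [0.6266, 0.2422, 0.2576]
tool_rot: [2.395, 2.031, 0.004]
contact_force: [-0.1, -0.2, -2.3]
opening: 0.0113
grip_force: 118.0
t4.85 [0.6266 0.2422 0.2576] [[0.163, 0.987, 0.003], [0.987, -0.163, 0.001], [0.001, 0.003, -1.0]] [-0.1 -0.2 -2.3] 0.0113 117.95841012150049
```

View pics/w2.png

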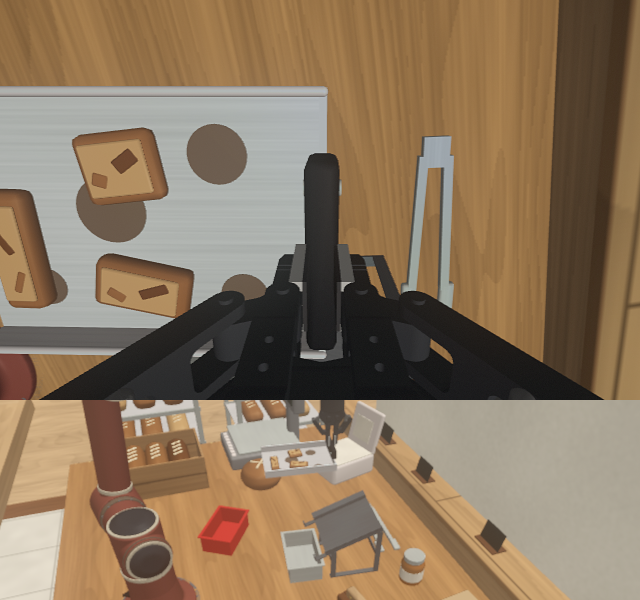

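The tray hangs level with all three crusts on it. Its wall lines stay at rows 88 and about 356 from left to right, so droop is small.

```bash
cat >> h.py <<'E'
SEAT=np.array([.590,.0174,.131]); SR=R.from_euler('z',-.127)*R.from_euler('y',-.38)
def inst(v): return SEAT+SR.apply(v)      # stand_seat frame -> world
def seatpos(): 
    o=ctrl.get_obs(); print("tcp in seat frame",SR.inv().apply(o["tool_pos"]-SEAT).round(4),"tilt err",(down(-.127,.38).inv()*R.from_rotvec(o["tool_rot"])).as_rotvec().round(4),"F in seat",SR.inv().apply(o["contact_force"]).round(1),"t",o["t"])
E
python3 - <<'E'
from h import *
import pickle
w=pickle.load(open("w2.pkl","rb")); o=ctrl.get_obs(); T0=R.from_rotvec(o["tool_rot"])
for p in[(327,88),(327,357),(20,88),(20,353)]: print(T0.inv().apply(onz(w,p,.2599)-o["tool_pos"]).round(4))
seatpos(); go(inst([.133,0,.1]),down(-.127,.38))
E
```

```text
[ 0.0817  0.0006 -0.0001]
[-0.0815  0.0016 -0.0006]
[ 0.0815 -0.1506 -0.0012]
[-0.0783 -0.1944 -0.002 ]
tcp in seat frame [0.0561 0.2282 0.116 ] tilt err [ 0.373  -0.0041  0.037 ] F in seat [-0.5 -0.4 -3. ] t 4.95
GO [[-0.2251, 0.0858, -0.0138], [-0.373, 0.0041, -0.037]] t 4.95
```

```bash
python3 -m jog '[[[-0.01,0.005,-0.003],[-0.03,0,0]],[[-0.03,0.012,-0.006],[-0.07,0,0]],[[-0.06,0.025,-0.01],[-0.11,0,-0.01]],[[-0.09,0.035,-0.012],[-0.15,0,-0.01]],[[-0.12,0.046,-0.014],[-0.19,0,-0.02]]]' >/dev/null;  python3 -c "
from h import *
seatpos(); go(inst([.133,0,.1]),down(-.127,.38))"
```

```text
tcp in seat frame [0.0945 0.104  0.1072] tilt err [ 0.1918 -0.0082  0.0149] F in seat [-0.8 -0.  -3.2] t 5.45
GO [[-0.1033, 0.0407, 0.0004], [-0.1918, 0.0082, -0.0149]] t 5.45
```

```bash
python3 -m jog '[[[-0.03,0.012,0],[-0.04,0,0]],[[-0.06,0.024,0],[-0.09,0,-0.005]],[[-0.085,0.033,0],[-0.14,0.004,-0.01]],[[-0.098,0.039,0],[-0.18,0.008,-0.015]],[[-0.103,0.041,0],[-0.192,0.008,-0.015]]]' >/dev/null; python3 -m jog '[[[0,0,0],[0,0,0]],[[0,0,0],[0,0,0]]]'>/dev/null;  python3 - <<'E'
from h import *
seatpos(); go(inst([.123,0,.05]),down(-.127,.38))
w=wrist("w3"); s=optics.get_image("side"); C=np.zeros((600,640,3),np.uint8); C[:400]=w["image"]; C[400:600,:400]=cv2.resize(s["image"][135:235,250:450],None,fx=2,fy=2); cv2.imwrite("pics/w3.png",C)
E
```

```text
tcp in seat frame [0.1342 0.0026 0.1017] tilt err [0.0002 0.0015 0.0008] F in seat [-1.5 -0.2 -2. ] t 6.15
GO [[-0.0027, -0.0112, 0.0517], [-0.0002, -0.0015, -0.0008]] t 6.15
```

View pics/w3.png

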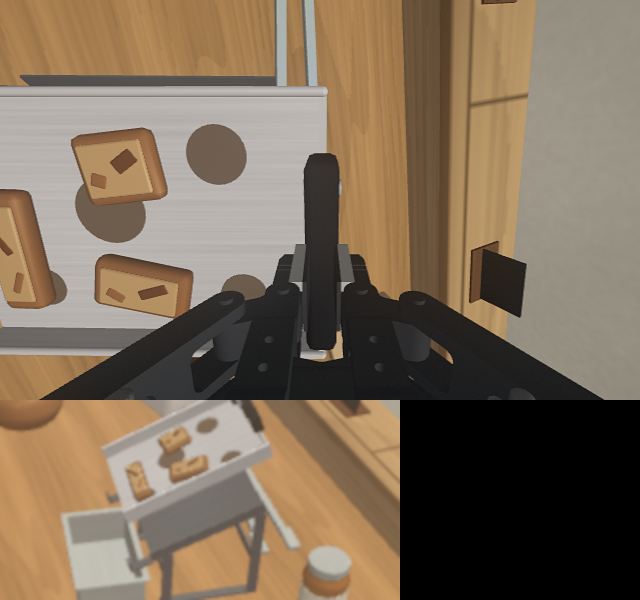

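The tilted tray hovers over the stand with its crusts still on. The left flare shows along rows 76 to 78, ending at (278,77), and it is parallel to the tray edge.

```bash
python3 - <<'E'
from h import *
import pickle
w=pickle.load(open("w3.pkl","rb"))
# intersect rays with plane h=0.02 in seat frame
for p in[(278,77),(22,76)]:
    c,v=ray(w,p); c=SR.inv().apply(c-SEAT); v=SR.inv().apply(v); print((c+v*(.02-c[2])/v[2]).round(4))
E
python3 -m jog '[[[-0.002,-0.003,0.012],[0,0,0]],[[-0.002,-0.006,0.025],[0,0,0]],[[-0.002,-0.008,0.037],[0,0,0]],[[-0.002,-0.009,0.045],[0,0,0]],[[-0.002,-0.009,0.05],[0,0,0]]]' >/dev/null; python3 -m jog '[[[0,0,0],[0,0,0]],[[0,0,0],[0,0,0]]]'>/dev/null;python3 -c "
from h import *
seatpos(); go(inst([.119,0,.0207]),down(-.127,.38))"
```

```text
[0.1012 0.0959 0.02  ]
[-0.0869  0.0966  0.02  ]
tcp in seat frame [0.1267 0.0003 0.0528] tilt err [-0.0025  0.0012  0.001 ] F in seat [-1.3 -0.2 -3.5] t 6.95
GO [[-0.0004, -0.0078, 0.0321], [0.0025, -0.0012, -0.001]] t 6.95
```

```bash
python3 -m jog '[[[-0.001,-0.003,0.008],[0,0,0]],[[-0.001,-0.004,0.015],[0,0,0]],[[-0.001,-0.006,0.022],[0,0,0]],[[-0.001,-0.006,0.026],[0,0,0]],[[-0.001,-0.006,0.026],[0,0,0]]]' >/dev/null; python3 -c "
from h import *
seatpos()";python3 -m jog '[[[0,0,0.002],[0,0,0]],[[0,0,0.004],[0,0,0]],[[0,0,0.006],[0,0,0]]]'>/dev/null;python3 -c "
from h import *
seatpos()"
```

```text
tcp in seat frame [ 0.1194 -0.0007  0.0253] tilt err [0.0001 0.0012 0.0011] F in seat [-0.8  0.1 -2.8] t 7.45
tcp in seat frame [ 0.121  -0.0006  0.021 ] tilt err [-0.0031  0.0013  0.001 ] F in seat [-0.1 -0.3 -1.1] t 7.75
```

```bash
python3 -m jog '[[[0,-0.002,0.001],[0,0,0]],[[0,-0.004,0.001],[0,0,0]],[[0,-0.006,0.001],[0,0,0]],[[0,-0.006,0.001],[0,0,0]]]'>/dev/null;python3 -c "
from h import *
seatpos()";python3 -m jog '[[[0,-0.002,0],[0,0,0]],[[0,-0.003,0],[0,0,0]],[[0,-0.003,0],[0,0,0]]]'>/dev/null;python3 -c "
from h import *
seatpos()"
```

```text
tcp in seat frame [ 0.1154 -0.0006  0.0207] tilt err [-0.0044  0.0012  0.001 ] F in seat [ 0.3 -0.1  3.8] t 8.15
tcp in seat frame [ 0.1127 -0.0006  0.0207] tilt err [-0.0049  0.0013  0.001 ] F in seat [2.9 0.1 4.7] t 8.45
```

```bash
python3 -m jog '[[[0,-0.001,0],[0,0,0]],[[0,-0.002,0],[0,0,0]],[[0,-0.002,0],[0,0,0]]]'>/dev/null;python3 -c "
from h import *
seatpos()";python3 -m jog '[[[0,-0.001,0],[0,0,0]],[[0,-0.002,0],[0,0,0]],[[0,-0.002,0],[0,0,0]]]'>/dev/null;python3 -c "
from h import *
seatpos()"
```

```text
tcp in seat frame [ 0.1114 -0.0007  0.0208] tilt err [-0.0064  0.0011  0.0011] F in seat [ 5.4 -0.3  4. ] t 8.75
tcp in seat frame [ 0.1111 -0.0015  0.0211] tilt err [-0.0102 -0.0001  0.0014] F in seat [10.2 -2.7 -0.2] t 9.05
```

Firm stop at the tabs, within about 2 mm of the predicted seat. Ease back and release.

```bash
python3 -m jog '[[[0,0.002,0],[0,0,0]],[[0,0.002,0],[0,0,0]]]'>/dev/null; python3 -m jog '[[[0,0,0],[0,0,0]],[[0,0,0],[0,0,0]],[[0,0,0],[0,0,0]],[[0,0,0],[0,0,0]]]' 0.5 40 >/dev/null;python3 -c "
from h import *
seatpos();st()"; python3 -m jog '[[[0,0,-0.01],[0,0,0]],[[0,0,-0.04],[0,0,0]],[[0,0,-0.07],[0,0,0]],[[0,0,-0.1],[0,0,0]],[[0,0,-0.13],[0,0,0]]]' >/dev/null; python3 -m jog '[[[0,0,-0.01],[0,0,0]],[[0,0,-0.01],[0,0,0]]]' >/dev/null; python3 - <<'E'
from h import *
seatpos(); w=wrist("w4"); s=optics.get_image("side"); C=np.zeros((600,640,3),np.uint8); C[:400]=w["image"]; C[400:600,:400]=cv2.resize(s["image"][135:235,250:450],None,fx=2,fy=2); cv2.imwrite("pics/w4.png",C)
E
```

```text
tcp in seat frame [ 0.1079 -0.0005  0.0184] tilt err [0.0009 0.0014 0.0009] F in seat [-0.  -0.4  0.3] t 9.65
t9.65 [0.6825 0.0051 0.1881] [[0.127, 0.921, 0.367], [0.992, -0.119, -0.045], [0.002, 0.37, -0.929]] [-0.2 -0.3  0.3] 0.0424 0.0
tcp in seat frame [ 0.1107 -0.0007  0.1621] tilt err [-0.0065  0.0015  0.001 ] F in seat [-0.7  0.2 -0.3] t 10.35
```

View pics/w4.png

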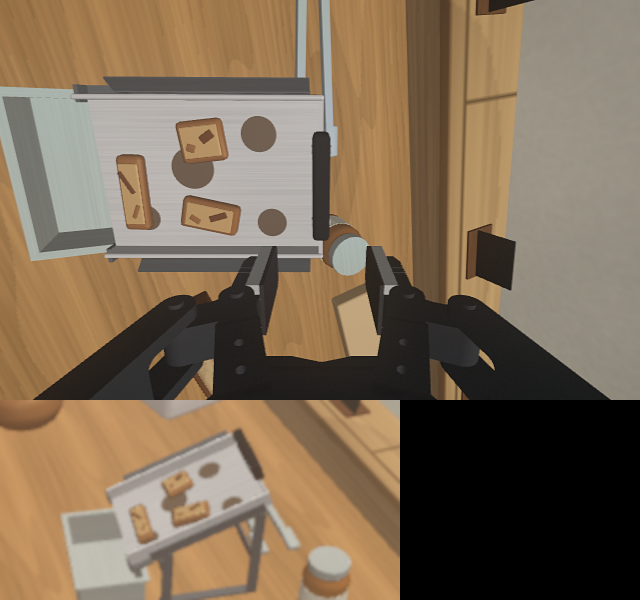

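The tray lies seated between the flares with the crusts on it. Wall-top corners are at about (323,95), (73,95) and (107,256), and the grip bar top runs (321,133) to (320,240).

```bash
python3 - <<'E'
from h import *
import pickle
w=pickle.load(open("w4.pkl","rb"))
def P(p,h):
    c,v=ray(w,p); c=SR.inv().apply(c-SEAT); v=SR.inv().apply(v); return (c+v*(h-c[2])/v[2]).round(4)
for p,h in[((323,95),.023),((73,95),.023),((107,257),.023),((320,257),.023),((321,133),.055),((320,240),.055),((205,140),.015),((212,215),.017),((134,192),.017)]: print(P(p,h))
go([.527,-.271,.25],down(.195))
E
```

```text
[0.1118 0.0812 0.023 ]
[-0.1162  0.0812  0.023 ]
[-0.117  -0.0821  0.023 ]
[ 0.1089 -0.0826  0.023 ]
[0.1099 0.05   0.055 ]
[ 0.1089 -0.0487  0.055 ]
[-0.0031  0.0397  0.015 ]
[-0.0033 -0.0372  0.017 ]
[-0.0799 -0.0123  0.017 ]
GO [[-0.2934, -0.0879, 0.0378], [0.377, 0.0598, -0.3188]] t 10.45
```

```bash
python3 -m jog '[[[-0.05,0,-0.03],[0.1,0,-0.08]],[[-0.1,-0.02,-0.03],[0.2,0.03,-0.17]],[[-0.15,-0.04,-0.02],[0.3,0.05,-0.26]],[[-0.2,-0.06,0],[0.377,0.06,-0.319]],[[-0.245,-0.07,0.02],[0.377,0.06,-0.319]]]' 0.5 >/dev/null; python3 -c "
from h import *
go([.527,-.271,.25],down(.193))"
```

```text
GO [[-0.0592, -0.033, 0.031], [-0.002, -0.0023, 0.0035]] t 10.95
```

```bash
python3 -m jog '[[[-0.04,-0.022,0.02],[0,0,0]],[[-0.059,-0.033,0.031],[0,0,0.003]],[[-0.059,-0.033,0.031],[0,0,0.003]],[[-0.059,-0.033,0.031],[0,0,0.003]]]' 0.5 >/dev/null; python3 - <<'E'
from h import *
st(); w=wrist("w5"); im=w["image"]; t=optics.get_image("top")
# handle: light wood, compact box near the predicted place
for nm,d in(("w",w),("t",t)):
    c0=proj(d,[.5277,-.271,.104])[0]; hs=cv2.cvtColor(d["image"],cv2.COLOR_BGR2HSV); print(nm,c0,hs[int(c0[1]),int(c0[0])])
    if nm=="t":
        print(hs[int(c0[1])-8:int(c0[1])+10:2,int(c0[0])].tolist())
    else:
        for y in range(int(c0[1])-40,min(399,int(c0[1])+40),8): print(y,[tuple(map(int,hs[y,x])) for x in range(int(c0[0])-60,int(c0[0])+61,15)])
E
```

```text
t11.35 [ 0.5266 -0.2688  0.251 ] [[-0.19, 0.982, -0.001], [0.982, 0.19, 0.003], [0.003, -0.001, -1.0]] [-0.2  0.2  0.5] 0.0425 0.0
w [322.86728739 183.03964172] [ 18  92 180]
143 [(16, 134, 162), (16, 134, 162), (16, 133, 171), (13, 136, 101), (18, 95, 169), (13, 135, 104), (17, 133, 165), (17, 134, 170), (16, 129, 170)]
151 [(16, 135, 155), (16, 135, 157), (17, 132, 170), (13, 140, 100), (18, 94, 173), (14, 140, 104), (16, 131, 167), (17, 132, 172), (17, 131, 169)]
159 [(16, 134, 150), (17, 134, 160), (17, 131, 169), (13, 140, 102), (18, 92, 182), (13, 135, 104), (16, 132, 162), (16, 131, 171), (17, 131, 177)]
167 [(17, 134, 158), (17, 134, 162), (16, 129, 170), (13, 139, 103), (18, 93, 181), (14, 137, 104), (16, 132, 162), (17, 131, 169), (17, 130, 176)]
175 [(16, 134, 160), (16, 133, 161), (17, 132, 170), (13, 140, 104), (18, 93, 181), (13, 141, 105), (16, 133, 161), (17, 132, 178), (16, 134, 164)]
183 [(16, 131, 167), (16, 135, 159), (17, 133, 165), (13, 137, 104), (18, 92, 180), (13, 137, 106), (16, 133, 155), (17, 133, 175), (16, 132, 168)]
191 [(17, 131, 169), (16, 130, 171), (16, 133, 163), (13, 135, 106), (18, 91, 180), (13, 140, 106), (16, 135, 163), (17, 130, 178), (17, 132, 170)]
199 [(16, 134, 164), (16, 130, 171), (16, 134, 160), (13, 140, 106), (18, 94, 180), (13, 138, 107), (16, 132, 170), (17, 130, 174), (17, 133, 167)]
207 [(16, 135, 161), (17, 131, 169), (16, 132, 155), (13, 140, 106), (18, 92, 180), (13, 137, 106), (17, 131, 169), (17, 130, 180), (16, 134, 164)]
215 [(16, 134, 162), (17, 131, 170), (17, 131, 169), (13, 138, 107), (18, 94, 180), (13, 141, 107), (16, 131, 170), (17, 131, 175), (17, 132, 164)]
t [406.04255362 193.55752419] [  5 143 132]
[[5, 137, 158], [5, 139, 152], [5, 140, 144], [5, 141, 139], [5, 143, 132], [4, 141, 114], [6, 122, 100], [8, 118, 138], [5, 147, 132]]
```

Clean colour separation: handle S≈93, block V≈105.

```bash
python3 - <<'E'
from h import *
import pickle
w=pickle.load(open("w5.pkl","rb")); hs=cv2.cvtColor(w["image"],cv2.COLOR_BGR2HSV)
for nm,lo,hi,z in(("handle",(15,80,150),(21,108,215),.104),("block",(10,120,85),(15,150,118),.072)):
    m=cv2.inRange(hs,lo,hi); n,lab,stt,cen=cv2.connectedComponentsWithStats(m)
    for i in range(1,n):
        if stt[i,4]>300 and abs(cen[i][0]-322)<80:
            (c,sz,a)=cv2.minAreaRect(np.argwhere(lab==i)[:,::-1].astype(np.float32)); b=cv2.boxPoints((c,sz,a))
            q=np.array([onz(w,p,z)[:2] for p in b]); e=max((q[1]-q[0],q[2]-q[1]),key=np.linalg.norm); e=e*np.sign(e[1])
            print(nm,stt[i].tolist(),sz,"c",q.mean(0).round(4),"L",np.linalg.norm(e).round(4),"yaw",round(float(np.arctan2(-e[0],e[1])),4),np.linalg.norm(q[1]-q[0]).round(4),np.linalg.norm(q[2]-q[1]).round(4))
E
```

```text
handle [311, 118, 23, 126, 2755] (125.0, 22.0) c [ 0.5271 -0.2723] L 0.1303 yaw 0.2026 0.0211 0.1303
block [293, 98, 57, 154, 4729] (153.0, 56.0) c [ 0.5265 -0.2756] L 0.1739 yaw 0.2171 0.058 0.1739
```

```bash
python3 - <<'E'
from h import *
import pickle
w=pickle.load(open("w5.pkl","rb")); hs=cv2.cvtColor(w["image"],cv2.COLOR_BGR2HSV)
for nm,lo,hi,z in(("handle",(15,80,150),(21,108,215),.104),("block",(10,120,85),(15,150,118),.072)):
    m=cv2.inRange(hs,lo,hi); m[:, :280]=0; m[:,365:]=0; r=range(130,235); Q=[]
    for y in r:
        x=np.flatnonzero(m[y]); Q.append((onz(w,(x[0]-.5,y),z)[:2],onz(w,(x[-1]+.5,y),z)[:2]))
    Q=np.array(Q)
    for k,a in(("L",Q[:,0]),("R",Q[:,1]),("mid",Q.mean(1))):
        p=np.polyfit(a[:,1],a[:,0],1); print(nm,k,"yaw",round(float(-np.arctan(p[0])),4),"x at y=-.272:",round(float(np.polyval(p,-.272)),4))
go([.527,-.2725,.12],down(.197))
E
```

```text
handle L yaw 0.1692 x at y=-.272: 0.5155
handle R yaw 0.1889 x at y=-.272: 0.5384
handle mid yaw 0.1791 x at y=-.272: 0.5269
block L yaw 0.1883 x at y=-.272: 0.4961
block R yaw 0.1866 x at y=-.272: 0.5553
block mid yaw 0.1875 x at y=-.272: 0.5257
GO [[-0.0041, -0.0017, 0.1331], [0.0018, -0.0002, -0.0037]] t 11.45
```

```bash
python3 -m jog '[[[-0.004,0,0.04],[0,0,0]],[[-0.004,-0.001,0.08],[0,0,0]],[[-0.004,-0.001,0.12],[0,0,0]],[[-0.004,-0.001,0.14],[0,0,0]],[[-0.004,-0.001,0.14],[0,0,0]]]' 0.5 >/dev/null;python3 -m jog '[[[0,0,0],[0,0,0]],[[0,0,0.001],[0,0,0]]]' >/dev/null; python3 -c "
from h import *
st();go([.527,-.2725,.079],down(.188))"
```

```text
t12.15 [ 0.5292 -0.2738  0.1154] [[-0.192, 0.981, 0.006], [0.981, 0.192, -0.003], [-0.004, 0.005, -1.0]] [0.9 0.5 0.7] 0.0429 0.0
GO [[0.0018, -0.0021, 0.0364], [0.0053, 0.0039, 0.0052]] t 12.15
```

```bash
python3 -m jog '[[[0.001,-0.001,0.018],[0,0,0.003]],[[0.001,-0.001,0.033],[0,0,0.003]],[[0.001,-0.001,0.035],[0,0,0.003]],[[0.001,-0.001,0.035],[0,0,0.003]],[[0.001,-0.001,0.035],[0,0,0.003]]]' >/dev/null; python3 -c "
from h import *
st();go([.527,-.2725,.079],down(.188))"
```

```text
t12.65 [ 0.5267 -0.2728  0.0782] [[-0.188, 0.982, 0.003], [0.982, 0.188, -0.001], [-0.001, 0.003, -1.0]] [ 0.3 -0.  -0.4] 0.0428 0.0
GO [[0.0002, 0.0004, -0.0008], [0.0028, 0.0013, 0.0012]] t 12.65
```

```bash
python3 -m jog '[[[0,0,0],[0,0,0]],[[0,0,0],[0,0,0]],[[0,0,0],[0,0,0]],[[0,0,0],[0,0,0]],[[0,0,0],[0,0,0]]]' 0 100; python3 -m jog '[[[0,0,-0.01],[0,0,0]],[[0,0,-0.03],[0,0,0]],[[0,0,-0.06],[0,0,0]],[[0,0,-0.09],[0,0,0]],[[0,0,-0.12],[0,0,0]]]'; python3 -m jog '[[[0,0,-0.04],[0,0,0]],[[0,0,-0.07],[0,0,0]],[[0,0,-0.1],[0,0,0]],[[0,0,-0.1],[0,0,0]]]'; python3 -c "
from h import *
seatpos();wrist('w6');print(optics.get_image('side')['image'].shape)
go(inst([.06,0,.13]),down(-.127,.38))"
```

```text
t: 13.15
tool_pos: [0.5262, -0.2724, 0.0774]
tool_rot: [2.001, 2.42, 0.002]
contact_force: [-0.2, 0.3, 0.3]
opening: -0.0002
grip_force: 0.0
t: 13.65
tool_pos: [0.5259, -0.2724, 0.1994]
tool_rot: [2.0, 2.42, 0.002]
contact_force: [0.2, -0.0, 0.1]
opening: -0.0002
grip_force: 0.0
t: 14.05
tool_pos: [0.5277, -0.2737, 0.3047]
tool_rot: [1.994, 2.412, 0.003]
contact_force: [0.2, 0.0, 0.8]
opening: -0.0003
grip_force: 0.0
tcp in seat frame [ 0.0412 -0.2967  0.1706] tilt err [ 0.366   0.0535 -0.3136] F in seat [0.5 0.  0.7] t 14.05
(400, 640, 3)
GO [[0.2705, 0.1244, 0.0247], [-0.373, -0.0585, 0.3126]] t 14.15
```

```bash
python3 - <<'E'
from h import *
import pickle
w6=pickle.load(open("w6.pkl","rb")); w5=pickle.load(open("w5.pkl","rb")); t=optics.get_image("top"); s=optics.get_image("side")
C=np.zeros((600,800,3),np.uint8); r=lambda a,k:cv2.resize(a,None,fx=k,fy=k,interpolation=cv2.INTER_CUBIC)
C[:300,:400]=r(w6["image"][50:350,120:520],1); C[:300,400:800]=r(w5["image"][80:280,190:456],1.5)[:300,:400-1+1] if 0 else np.pad(r(w5["image"][80:280,190:456],1.5),((0,0),(0,1),(0,0)))
C[300:600,:400]=r(s["image"][220:320,320:453],3)[:300,:400] if r(s["image"][220:320,320:453],3).shape[1]>=400 else np.pad(r(s["image"][220:320,320:453],3),((0,0),(0,1),(0,0)))
C[300:600,400:800]=r(t["image"][165:240,360:460],4)
cv2.imwrite("pics/chk.png",C)
for nm,d in(("5",w5),("6",w6)): print(nm,proj(d,[[.527,-.272,.104],[.527,-.272,.072]]).round(0).tolist())
E
```

```text
5 [[322.0, 184.0], [322.0, 177.0]]
6 [[320.0, 167.0], [320.0, 162.0]]
```

View pics/chk.png

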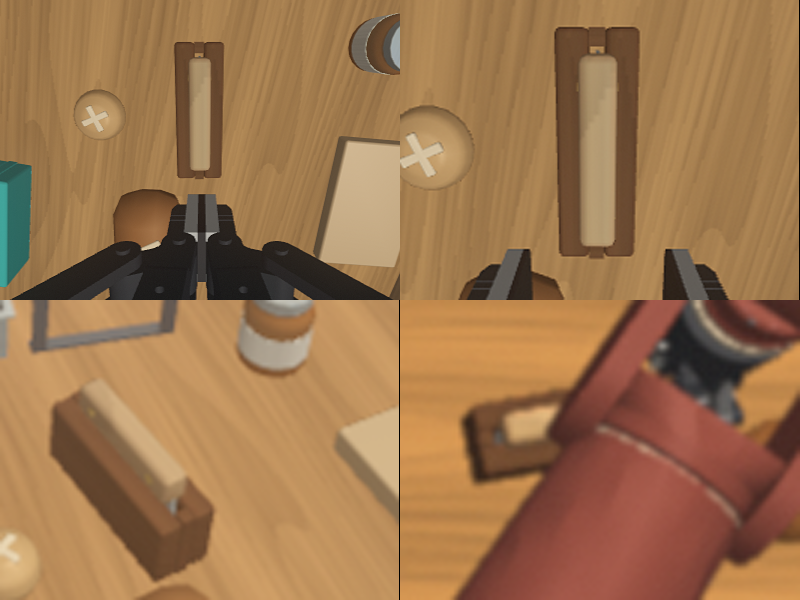

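The composite shows the scraper untouched in its block: handle (200,115) in the first panel, still centred under the tool. The closing fingers must have slid off above the rounded handle, since open pads stand farther back. Go back lower and watch for contact.

```bash
python3 -m jog '[[[0,0,0.04],[0,0,0]],[[0,0,0.08],[0,0,0]],[[0,0,0.12],[0,0,0]],[[0,0,0.16],[0,0,0]],[[0,0,0.19],[0,0,0]]]' 0.5 40 >/dev/null;python3 -m jog '[[[0,0,0.003],[0,0,0]],[[0,0,0.006],[0,0,0]],[[0,0,0.006],[0,0,0]]]' >/dev/null; python3 -c "
from h import *
st();go([.527,-.2725,.070],down(.188))"
```

```text
t15.05 [ 0.5268 -0.2729  0.1026] [[-0.188, 0.982, 0.003], [0.982, 0.188, -0.001], [-0.002, 0.003, -1.0]] [ 0.3  0.2 -0.6] 0.0431 0.0
GO [[0.0004, 0.0002, 0.0326], [0.0031, 0.0016, 0.0012]] t 15.05
```

```bash
python3 -m jog '[[[0,0,0.015],[0,0,0]],[[0,0,0.025],[0,0,0]],[[0,0,0.032],[0,0,0]],[[0,0,0.034],[0,0,0]],[[0,0,0.034],[0,0,0]]]' >/dev/null; python3 -c "
from h import *
st()"; python3 -m jog '[[[0,0,0],[0,0,0]],[[0,0,0],[0,0,0]],[[0,0,0],[0,0,0]],[[0,0,0],[0,0,0]],[[0,0,0],[0,0,0]]]' 0 60
```

```text
t15.55 [ 0.5259 -0.2722  0.0667] [[-0.188, 0.982, 0.001], [0.982, 0.188, 0.001], [0.0, 0.001, -1.0]] [ 0.   0.1 -0.3] 0.0425 0.0
t: 16.05
tool_pos: [0.5267, -0.2727, 0.0681]
tool_rot: [2.0, 2.419, 0.002]
contact_force: [0.8, -0.2, 2.4]
opening: 0.024
grip_force: 60.1
```

```bash
python3 -m jog '[[[0,0,-0.005],[0,0,0]],[[0,0,-0.02],[0,0,0]],[[0,0,-0.05],[0,0,0]],[[0,0,-0.08],[0,0,0]],[[0,0,-0.11],[0,0,0]]]' - 100 >/dev/null; python3 -m jog '[[[0,0,-0.04],[0,0,0]],[[0,0,-0.08],[0,0,0]],[[0,0,-0.12],[0,0,0]],[[0,0,-0.14],[0,0,0]]]'; python3 -c "
from h import *
go(inst([.06,0,.16]),down(-.127,.38))"
```

```text
t: 16.95
tool_pos: [0.5263, -0.2729, 0.323]
tool_rot: [1.997, 2.415, 0.002]
contact_force: [0.4, -0.4, -1.1]
opening: 0.0223
grip_force: 98.6
GO [[0.2744, 0.1135, 0.0205], [-0.3699, -0.0561, 0.3129]] t 16.95
```

```bash
python3 -m jog '[[[0.04,0.015,0],[-0.05,-0.01,0.04]],[[0.08,0.03,0],[-0.13,-0.02,0.11]],[[0.12,0.05,0],[-0.21,-0.03,0.18]],[[0.16,0.07,0],[-0.29,-0.045,0.25]],[[0.2,0.085,0.005],[-0.37,-0.056,0.313]]]'  >/dev/null; python3 -c "
from h import *
go(inst([.06,-.0006,.16]),down(-.127,.38))"
```

```text
GO [[0.0771, -0.0003, 0.0133], [-0.0006, -0.0028, -0.0046]] t 17.45
```

```bash
python3 -m jog '[[[0.03,0,0],[0,0,0]],[[0.06,0,0.005],[0,0,0]],[[0.077,0,0.013],[0,-0.003,-0.004]],[[0.077,0,0.013],[0,-0.003,-0.004]],[[0.077,0,0.013],[0,-0.003,-0.004]]]'  >/dev/null; python3 -m jog '[[[0,0,0],[0,0,0]],[[0,0,0],[0,0,0]]]' >/dev/null;python3 - <<'E'
from h import *
seatpos(); w=wrist("w7"); go(inst([.06,-.0006,.075]),down(-.127,.38))
# handle ends in wrist view: light-wood mask
hs=cv2.cvtColor(w["image"],cv2.COLOR_BGR2HSV); m=cv2.inRange(hs,(15,70,120),(22,112,230)); n,lab,s,c=cv2.connectedComponentsWithStats(m)
print([s[i].tolist() for i in range(1,n) if s[i,4]>300])
E
```

```text
tcp in seat frame [ 0.0598 -0.0031  0.1593] tilt err [ 0.005  -0.0008 -0.0015] F in seat [-1.1 -0.9 -1.5] t 18.15
GO [[0.0025, 0.0006, 0.0843], [-0.005, 0.0007, 0.0015]] t 18.2
[[529, 93, 28, 144, 1203], [233, 122, 41, 34, 568], [296, 125, 55, 237, 11568], [170, 161, 25, 61, 668], [394, 278, 33, 23, 391], [514, 283, 19, 64, 364]]
```

```bash
python3 -m jog '[[[0.001,0,0.02],[0,0,0]],[[0.002,0,0.045],[0,0,0]],[[0.002,0,0.065],[0,0,0]],[[0.002,0,0.078],[0,0,0]],[[0.002,0,0.08],[0,0,0]]]'  >/dev/null; python3 -m jog '[[[0,0,0],[0,0,0]],[[0,0,0.003],[0,0,0]],[[0,0,0.005],[0,0,0]]]' >/dev/null;python3 -c "
from h import *
seatpos()"
```

```text
tcp in seat frame [ 0.0601 -0.0001  0.075 ] tilt err [ 0.0032  0.     -0.0029] F in seat [-0.9  0.9 -1. ] t 19.0
```

```bash
python3 -m jog '[[[0,0,0.002],[0,0,0]],[[0,0,0.004],[0,0,0]],[[0,0,0.006],[0,0,0]],[[0,0,0.006],[0,0,0]]]' >/dev/null;python3 -c "
from h import *
seatpos()"; python3 -m jog '[[[0,0,0.001],[0,0,0]],[[0,0,0.002],[0,0,0]],[[0,0,0.002],[0,0,0]]]' >/dev/null;python3 -c "
from h import *
seatpos()"
```

```text
tcp in seat frame [ 0.0587 -0.0001  0.0675] tilt err [ 0.006  -0.0001 -0.0029] F in seat [-1.4 -0.1 -2.2] t 19.4
tcp in seat frame [0.0595 0.0001 0.0672] tilt err [ 0.0051  0.0003 -0.0029] F in seat [-2.6  0.1  6.6] t 19.7
```

```bash
python3 -m jog '[[[0,-0.005,-0.0015],[0,0,0]],[[0,-0.015,-0.0015],[0,0,0]],[[0,-0.025,-0.0015],[0,0,0]],[[0,-0.035,-0.0015],[0,0,0]],[[0,-0.045,-0.0015],[0,0,0]]]' >/dev/null;python3 -c "
from h import *
seatpos()"; python3 -m jog '[[[0,-0.01,0],[0,0,0]],[[0,-0.02,0],[0,0,0]],[[0,-0.03,0],[0,0,0]],[[0,-0.04,0],[0,0,0]],[[0,-0.05,0],[0,0,0]]]' >/dev/null;python3 -c "
from h import *
seatpos()"
```

```text
tcp in seat frame [ 0.0126 -0.0002  0.0673] tilt err [ 0.006  -0.0001 -0.0029] F in seat [-0.4 -0.2 -1.6] t 20.2
tcp in seat frame [-0.0369 -0.0004  0.0678] tilt err [ 0.0056 -0.     -0.0028] F in seat [-0.3 -0.6 -2.5] t 20.7
```

```bash
python3 -m jog '[[[0,-0.01,0],[0,0,0]],[[0,-0.02,0],[0,0,0]],[[0,-0.03,0],[0,0,0]],[[0,-0.038,0],[0,0,0]],[[0,-0.046,0],[0,0,0]]]' >/dev/null;python3 -c "
from h import *
seatpos()"; python3 -m jog '[[[0,-0.008,0],[0,0,0]],[[0,-0.016,0],[0,0,0]],[[0,-0.024,0],[0,0,0]],[[0,-0.032,0],[0,0,0]],[[0,-0.036,0],[0,0,0]]]' >/dev/null;python3 -c "
from h import *
seatpos()";  python3 -m jog '[[[0,-0.006,0],[0,0,0]],[[0,-0.012,0],[0,0,0]],[[0,-0.016,0],[0,0,0]],[[0,-0.016,0],[0,0,0]]]' >/dev/null;python3 -c "
from h import *
seatpos(); wrist('w8'); t=optics.get_image('top'); cv2.imwrite('pics/t8raw.png',t['image'])"
```

```text
tcp in seat frame [-0.0827 -0.0005  0.0682] tilt err [ 0.0053 -0.     -0.0029] F in seat [-0.5  0.1 -1.5] t 21.2
tcp in seat frame [-0.119  -0.0006  0.0681] tilt err [ 0.0059 -0.0001 -0.0029] F in seat [-0.4 -0.  -1.6] t 21.7
tcp in seat frame [-0.1346 -0.0006  0.0682] tilt err [ 0.0057 -0.     -0.003 ] F in seat [-0.4 -0.5 -1. ] t 22.1
```

```bash
python3 -m jog '[[[0,0,-0.02],[0,0,0]],[[0,0.02,-0.05],[0,0,0]],[[0,0.05,-0.09],[0,0,0]],[[0,0.09,-0.13],[0,0,0]],[[0,0.12,-0.16],[0,0,0]]]' >/dev/null; python3 -m jog '[[[0,0.01,-0.01],[0,0,0]],[[0,0.01,-0.01],[0,0,0]]]' >/dev/null; python3 - <<'E'
from h import *
import pickle
seatpos(); w=wrist("w9"); t=optics.get_image("top"); s=optics.get_image("side")
w4=pickle.load(open("w4.pkl","rb")); hs=cv2.cvtColor(w4["image"],cv2.COLOR_BGR2HSV); print([hs[y,x].tolist() for x,y in((190,128),(220,150),(205,205),(125,180),(170,60),(45,110))])
for nm,d in(("w",w),("t",t),("s",s)):
    hs=cv2.cvtColor(d["image"],cv2.COLOR_BGR2HSV); m=cv2.inRange(hs,(8,100,60),(18,255,255))
    # tray floor polygon and pan floor polygon
    fl=proj(d,[inst([a,b,.003]) for a,b in((-.115,-.076),(-.115,.076),(.105,.076),(.105,-.076))])
    pc=np.array([.4585,.0345])if 0 else None
    k=np.zeros(m.shape,np.uint8); cv2.fillPoly(k,[fl.astype(np.int32)],255); print(nm,"tray px",cv2.countNonZero(cv2.bitwise_and(m,k)),"of",cv2.countNonZero(k))
    n,lab,stt,c=cv2.connectedComponentsWithStats(m); 
    P=proj(d,[[.44,.035,.01]])[0]; print(" pan centre px",P,[(stt[i].tolist(),c[i].round().tolist()) for i in range(1,n) if 15<stt[i,4]<6000 and np.hypot(*(c[i]-P))<90])
E
```

```text
tcp in seat frame [ 1.000e-04 -3.000e-04  2.407e-01] tilt err [ 0.0002  0.     -0.0025] F in seat [-0.5 -0.1 -2.1] t 22.9
[[17, 111, 183], [17, 101, 199], [13, 126, 128], [11, 123, 110], [16, 132, 162], [67, 13, 178]]
w tray px 3175 of 20587
 pan centre px [195.5925475  156.42254854] [([177, 110, 38, 76, 1748], [197.0, 142.0]), ([202, 184, 31, 34, 667], [219.0, 199.0])]
t tray px 320 of 3464
 pan centre px [310.79238702 222.78684529] [([285, 179, 20, 11, 141], [292.0, 184.0]), ([316, 183, 23, 16, 216], [328.0, 190.0]), ([276, 236, 47, 38, 1514], [299.0, 254.0]), ([277, 296, 10, 4, 17], [281.0, 298.0]), ([304, 297, 13, 4, 19], [310.0, 299.0])]
s tray px 0 of 2393
 pan centre px [297.66322994 220.67250585] [([370, 196, 5, 7, 18], [372.0, 199.0]), ([336, 198, 39, 34, 959], [355.0, 216.0]), ([290, 207, 15, 19, 155], [298.0, 215.0]), ([306, 221, 14, 4, 25], [313.0, 222.0])]
```

```bash
python3 - <<'E'
from h import *
import pickle
w=pickle.load(open("w9.pkl","rb")); hs=cv2.cvtColor(w["image"],cv2.COLOR_BGR2HSV); m=cv2.inRange(hs,(8,100,60),(18,255,255))
fl=proj(w,[inst([a,b,.003]) for a,b in((-.115,-.076),(-.115,.076),(.105,.076),(.105,-.076))]); print(fl.round())
k=np.zeros(m.shape,np.uint8); cv2.fillPoly(k,[fl.astype(np.int32)],255); n,lab,st,c=cv2.connectedComponentsWithStats(cv2.bitwise_and(m,k))
for i in range(1,n):
    if st[i,4]>30: print(st[i].tolist(),c[i].round(),np.median(hs[lab==i],0))
# pan neighbourhood, coarse V/S map
for y in range(96,250,8): print(y," ".join("%2d/%3d/%3d"%tuple(hs[y,x]) for x in range(150,262,10)))
E
```

```text
[[237. 219.]
 [228. 101.]
 [409. 102.]
 [400. 219.]]
[294, 122, 54, 98, 3024] [317. 176.] [ 16. 101. 165.]
96 17/ 58/164 63/ 13/181 60/ 13/179 67/ 13/178 64/ 12/177 70/ 13/178 70/ 13/179 10/ 15/151 12/ 14/183 12/ 14/182 13/ 13/179 15/ 14/178
104 16/121/154 23/ 20/117 60/ 13/178 60/ 13/178 63/ 13/178 67/ 13/176 70/ 13/175 70/ 13/176 13/ 12/187 15/ 11/186 15/ 11/186 11/ 11/187
112 16/133/159 56/ 11/162 60/ 12/177 72/ 18/187 13/152/109 13/142/144 28/ 21/146 70/ 13/177 15/ 11/183 11/ 11/184 11/ 11/183 15/ 11/182
120 16/131/162 57/ 13/176 64/ 12/177 13/141/137 13/140/142 13/139/143 13/139/139 73/ 13/178 13/ 12/185 15/ 11/184 15/ 11/185 11/ 11/185
128 16/130/172 60/ 11/178 64/ 12/177 13/143/116 13/140/144 13/138/144 13/137/145 75/ 14/179 13/ 10/186 15/ 11/187 10/ 12/188 11/ 11/187
136 16/130/173 60/ 11/178 56/ 12/176 63/ 14/169 13/139/145 14/137/149 13/138/137 73/ 13/179 19/ 11/181 11/ 11/182 15/ 11/182 11/ 11/183
144 16/129/178 56/ 12/176 60/ 13/177 64/ 12/177 13/135/145 14/128/164 70/ 13/176 70/ 13/179 13/ 10/187 13/  9/188 15/ 11/188 13/ 12/189
152 16/130/175 60/ 12/176 60/ 12/176 63/ 1
[... 1026 characters left out ...]
/ 13/178 11/ 11/180
216 16/130/172 16/131/173 53/ 12/175 23/ 24/ 97 23/ 24/ 97 23/ 21/ 95 19/ 21/ 96 25/ 17/ 91 38/ 11/ 94 11/ 11/179 15/ 11/179 11/ 11/179
224 16/132/164 16/129/170 53/ 12/177 43/ 17/139 60/ 10/180 56/ 12/177 57/ 13/178 60/ 11/179  8/ 11/ 95 11/ 19/105 11/ 20/104  9/ 17/106
232 16/130/169 16/129/170 16/138/179 16/133/167 16/131/160 16/131/158 16/129/158 16/128/163 14/ 45/113 16/129/160 16/127/168 12/ 15/ 85
240 16/132/174 16/132/170 16/131/175 16/132/168 16/132/153 16/131/160 16/130/159 16/130/165 16/129/160 16/130/167 16/130/169 120/  3/ 78
248 16/131/171 16/132/166 16/131/173 16/130/171 16/133/165 16/132/155 16/129/162 16/131/165 16/132/155 16/129/166 16/131/168 16/130/167
```

All three crusts show inside the pan (two touching around (197,142), one around (219,199)) and the tray floor is clean. Now the scraper goes back to the block.

```bash
python3 -c "
from h import *
go([.5265,-.2727,.24],down(.188))"
```

```text
GO [[-0.2956, 0.021, 0.1247], [0.3679, 0.0592, -0.3085]] t 23.05
```

```bash
python3 -m jog '[[[-0.03,0,0],[0.05,0.01,-0.04]],[[-0.075,0.005,0.01],[0.13,0.02,-0.11]],[[-0.12,0.01,0.02],[0.21,0.03,-0.18]],[[-0.165,0.015,0.03],[0.29,0.045,-0.25]],[[-0.21,0.015,0.05],[0.368,0.059,-0.309]]]' >/dev/null;python3 -c "
from h import *
go([.5265,-.2727,.24],down(.188))"
```

```text
GO [[-0.0893, 0.0043, 0.0697], [0.0018, 0.0011, 0.0026]] t 23.55
```

```bash
python3 -m jog '[[[-0.04,0.002,0.01],[0,0,0]],[[-0.07,0.004,0.03],[0,0,0]],[[-0.089,0.004,0.055],[0.002,0.001,0.002]],[[-0.089,0.004,0.07],[0.002,0.001,0.002]],[[-0.089,0.004,0.07],[0.002,0.001,0.002]]]' >/dev/null; python3 -m jog '[[[0,0,0],[0,0,0]],[[0,0,0],[0,0,0]],[[0,0,0],[0,0,0]]]' >/dev/null;python3 - <<'E'
from h import *
st(); go([.5265,-.2727,.15],down(.188)); w=wrist("w10")
# block centre now, visible around scraper? block edges
hs=cv2.cvtColor(w["image"],cv2.COLOR_BGR2HSV); m=cv2.inRange(hs,(10,115,70),(15,155,125)); n,lab,s,c=cv2.connectedComponentsWithStats(m)
print([s[i].tolist() for i in range(1,n) if s[i,4]>200])
E
```

```text
t24.35 [ 0.5271 -0.2701  0.2419] [[-0.186, 0.982, 0.004], [0.982, 0.186, -0.002], [-0.002, 0.003, -1.0]] [ 0.5 -0.  -1.9] 0.0224 99.09087896347046
GO [[-0.0022, -0.0014, 0.0919], [0.0034, 0.0024, -0.0005]] t 24.35
[[516, 61, 55, 73, 1550], [291, 95, 59, 43, 1547], [608, 165, 32, 82, 618], [223, 263, 42, 31, 385], [586, 298, 54, 102, 1857]]
```

```bash
python3 -m jog '[[[-0.002,-0.001,0.02],[0,0,0]],[[-0.002,-0.001,0.05],[0,0,0]],[[-0.002,-0.001,0.075],[0.002,0.001,0]],[[-0.002,-0.001,0.09],[0.002,0.001,0]],[[-0.002,-0.001,0.09],[0.002,0.001,0]]]' >/dev/null; python3 -m jog '[[[0,0,0],[0,0,0]],[[0,0,0],[0,0,0]],[[0,0,0],[0,0,0]]]' >/dev/null;python3 -c "
from h import *
st(); go([.5265,-.2727,.12],down(.188))"
```

```text
t25.20 [ 0.5269 -0.2732  0.1519] [[-0.185, 0.983, 0.002], [0.983, 0.185, -0.001], [-0.001, 0.001, -1.0]] [-0.4  0.  -1.9] 0.0224 99.08363342285156
GO [[0.0006, -0.0003, 0.0319], [0.0014, 0.0014, -0.0015]] t 25.2
```

```bash
python3 -m jog '[[[0,0,0.01],[0,0,-0.002]],[[0,0,0.02],[0,0,-0.002]],[[0,0,0.03],[0,0,-0.002]],[[0,0,0.03],[0,0,-0.002]]]' >/dev/null;python3 -c "
from h import *
st()"; python3 -m jog '[[[0,0,0.01],[0,0,0]],[[0,0,0.02],[0,0,0]],[[0,0,0.03],[0,0,0]],[[0,0,0.04],[0,0,0]],[[0,0,0.04],[0,0,0]]]' >/dev/null;python3 -c "
from h import *
st(); go([.5265,-.2727,.068],down(.188))"
```

```text
t25.60 [ 0.5243 -0.2715  0.1168] [[-0.187, 0.982, -0.005], [0.982, 0.187, 0.004], [0.004, -0.004, -1.0]] [-0.2  0.1 -2. ] 0.0227 99.08975958824158
t26.10 [ 0.5245 -0.2717  0.0774] [[-0.187, 0.982, -0.004], [0.982, 0.187, 0.003], [0.004, -0.004, -1.0]] [ 0.5 -0.3 -2.2] 0.0226 99.08364415168762
GO [[-0.0014, 0.0018, 0.0094], [-0.0037, -0.0037, 0.0004]] t 26.1
```

In the slot without contact. Lower until the handle touches the wood.

```bash
python3 -m jog '[[[0,0.001,0.004],[0,0,0]],[[0,0.001,0.007],[0,0,0]],[[0,0.001,0.009],[0,0,0]],[[0,0.001,0.009],[0,0,0]]]' >/dev/null;python3 -c "
from h import *
st()"; python3 -m jog '[[[0,0,0.001],[0,0,0]],[[0,0,0.002],[0,0,0]],[[0,0,0.002],[0,0,0]]]' >/dev/null;python3 -c "
from h import *
st()"
```

```text
t26.50 [ 0.5268 -0.2723  0.0708] [[-0.187, 0.982, -0.001], [0.982, 0.187, 0.001], [0.001, -0.001, -1.0]] [-0.   1.  -0.9] 0.0224 99.12920951843262
t26.80 [ 0.5268 -0.2724  0.0689] [[-0.187, 0.982, -0.001], [0.982, 0.187, 0.001], [0.001, -0.001, -1.0]] [ 0.1  0.6 -2. ] 0.0227 99.12998914718628
```

```bash
python3 -m jog '[[[0,0,0.001],[0,0,0]],[[0,0,0.002],[0,0,0]],[[0,0,0.002],[0,0,0]]]' >/dev/null;python3 -c "
from h import *
st()"; python3 -m jog '[[[0,0,0],[0,0,0]],[[0,0,0],[0,0,0]],[[0,0,0],[0,0,0]],[[0,0,0],[0,0,0]]]' 0.5 40 >/dev/null;python3 -c "
from h import *
st()"; python3 -m jog '[[[0,0,-0.01],[0,0,0]],[[0,0,-0.04],[0,0,0]],[[0,0,-0.08],[0,0,0]],[[0,0,-0.12],[0,0,0]],[[0,0,-0.16],[0,0,0]]]' >/dev/null; python3 -m jog '[[[-0.04,0,-0.03],[0,0,0]],[[-0.08,0,-0.03],[0,0,0]],[[-0.12,0,-0.03],[0,0,0]],[[-0.16,0,-0.03],[0,0,0]],[[-0.2,0,-0.03],[0,0,0]]]' >/dev/null; python3 - <<'E'
from h import *
import pickle
st(); w=wrist("w11"); t=optics.get_image("top"); s=optics.get_image("side"); pickle.dump((t,s),open("ts.pkl","wb"))
hs=cv2.cvtColor(t["image"],cv2.COLOR_BGR2HSV); m=cv2.inRange(hs,(8,90,60),(18,255,255))
for y in range(196,240,3): print(y," ".join("%2d/%3d/%3d"%tuple(hs[y,x]) for x in range(280,346,5)))
for nm,d in(("w",w),("t",t),("s",s)):
    hh=cv2.cvtColor(d["image"],cv2.COLOR_BGR2HSV); P=proj(d,[[.527,-.272,.104],[.527-.19*.06*-1,-.272-.06,.104],[.527-.19*.06,-.272+.06,.104]]).round().astype(int); print(nm,P.tolist(),[hh[y,x].tolist() if 0<=y<400 and 0<=x<640 else None for x,y in P])
E
```

```text
t27.10 [ 0.527  -0.2724  0.0682] [[-0.187, 0.982, -0.001], [0.982, 0.187, 0.001], [0.001, -0.001, -1.0]] [-2.9  2.3  5.5] 0.0226 99.94259119033813
t27.50 [ 0.5268 -0.2724  0.0668] [[-0.187, 0.982, -0.001], [0.982, 0.187, 0.001], [0.001, -0.001, -1.0]] [-0.4  0.4  0.4] 0.0428 0.0
t28.50 [ 0.5647 -0.4706  0.2577] [[-0.187, 0.982, -0.0], [0.982, 0.187, 0.0], [0.0, -0.0, -1.0]] [-0.3 -0.8  0.7] 0.0428 0.0
196 15/156/198 12/ 59/130 12/ 15/223 12/ 15/223 12/ 15/224 12/ 15/225 15/ 16/223 12/ 15/225 12/ 15/224 13/ 90/119 13/ 75/129 11/ 16/223 13/ 13/133 15/133/176
199 16/155/205 11/ 27/130 12/ 15/223 13/ 16/223 12/ 15/224 11/ 16/225 13/ 16/223 13/ 16/224 15/ 16/223 13/ 78/127 11/ 55/149 14/ 17/223 12/ 13/100 15/148/201
202 15/156/214 12/ 18/141 15/ 16/223 13/ 16/224 13/ 16/224 13/ 16/224 13/ 16/222 13/ 16/223 16/ 17/222 13/ 18/223 15/ 16/222 14/ 17/222 10/  8/ 99 15/152/208
205 15/156/196 14/ 28/154 87/ 12/197 70/  4/214 11/  9/220 12/ 15/223 13/ 18/223 13/ 16/222 14/ 17/223 12/ 15/223 15/ 16/221 11/ 19/219 13/ 15/116 15/155/210
208 15/155/202 36/  6/206 92/ 16/203 92/ 15/214 92/ 17/214 94/ 
[... 1215 characters left out ...]
 15/157/200 15/134/198 15/ 71/190 42/  6/203 94/ 18/217 92/ 15/217 90/ 15/214 92/ 15/215 90/ 13/215 90/ 14/216 94/ 18/202 16/157/192 15/154/192
235 15/154/197 15/155/196 16/155/196 16/155/197 16/156/199 15/154/199 14/105/201 16/ 35/205 86/  9/210 92/ 15/216 92/ 16/217 92/ 16/213 15/155/205 15/155/205
238 16/156/211 16/156/213 15/154/213 16/156/216 16/153/216 16/154/217 16/155/217 16/155/217 16/156/216 15/142/213 15/ 90/205 18/ 16/203 16/157/210 16/155/209
w [[323, -54], [323, 27], [323, -145]] [None, [18, 93, 181], None]
t [[406, 194], [425, 190], [388, 197]] [[18, 115, 221], [18, 114, 223], [17, 119, 208]]
s [[363, 262], [377, 277], [350, 247]] [[17, 98, 211], [17, 98, 211], [16, 107, 188]]
```

```bash
python3 - <<'E'
from h import *
import pickle
t,s=pickle.load(open("ts.pkl","rb")); out=[]
for nm,d,(x0,y0,x1,y1) in(("t",t,(283,208,342,240)),("s",s,(275,185,330,245))):
    hs=cv2.cvtColor(d["image"],cv2.COLOR_BGR2HSV); m=cv2.inRange(hs,(9,95,60),(15,255,255)) 
    print(nm)
    for y in range(y0,y1): print(y,"".join("#" if m[y,x] else "." for x in range(x0,x1)))
print(tri(t,(331,214.5),s,(313,222)))
E
```

```text
t
208 ##........................................................#
209 #.........................................................#
210 #.........................................................#
211 #..............................................#####......#
212 #...............####..........................#######.....#
213 #..........#########........................#########.....#
214 ..........##########.......................##########.....#
215 ..........##########......................###########.....#
216 ..........###########.....................##..#####.......#
217 ..........################................###.####........#
218 ..........#########################........######........##
219 ..........######################################.........#.
220 ..........#####################################..........##
221 ..........###################################............#.
222 ..........###############################................#.
223 ..........###############################................#.
224 ...........########...........##########................##.
225 ......
[... 3889 characters left out ...]
.#
234 .............#........................................#
235 #............#........................................#
236 .#...........#..................................#.....#
237 .##.............................................##....#
238 .##.............................................#......
239 .#.#..........#...............................#####....
240 .##...................................###....#.#.###...
241 ..............#...............####...###..#.......##.#.
242 ......................#####.#....#..####......#.#.###..
243 ....#..........##..#..###...###.#.#.######........#.#..
244 ...................##..#...##...###...###.##...#.......
[ 0.46624697 -0.03246773  0.05509757]
```

All three pieces are within the pan, the handle is back over the block in every view, and the arm is clear. Hand in.

```bash
python3 -c "
from station import job
print(job.finish_job())"
```

```text
the job is handed in; nothing more can be done
None
```

I handed the job in at about 28.5 s of the 72 s; the hand-in call returned no verdict. Going by the camera masks and force readings, the tray is seated in the stand, all three leftovers are in the pan (one leaning, by my estimate below the rim) and the scraper is back in its block, after a first grasp that missed the handle.

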